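# Get the honing stone out from behind the finishing jars

### The arm

A 6-joint arm with a two-finger parallel gripper is mounted at the origin on the work surface. World frame = base frame: x ahead of the robot, y to its left, z up, the work surface at z = 0. Lengths are in m, angles in degrees, forces in N, time in s.
With the tool pointing down it reaches from about 0.275 to 0.875 m from the base axis. Payload 12.5 kg.
Tool frame: the origin (TCP) lies at the very end of the fingers, on their centre line; the grasp point (between the pads) lies 19 mm behind it; z points along the fingers, y is the line along which they close (so a half turn about z gives the same grasp; the last joint's range is limited). The gripper opens to 85 mm and grips with 20 to 120 N. Pads are 22 mm wide; open, the fingers measure 114 mm over their backs; the gripper's body (76 mm by 85 mm) begins 54 mm behind the grasp point. The pads swing forward as they close: fully open they stand 13 mm farther back than shut.
Start: joints at [-74.519, 20.094, 94.641, -0, 65.266, -4.847], TCP at [0.191, -0.516, 0.231] pointing down, gripper open.
Joint ranges: [-157.81, 157.81], [-45, 120.19], [0.68, 151.7], [-89.99, 269.99], [4.06, 180], [-164.3, 164.3]. Speed limits (degrees/s): [127.2, 127.2, 159.86, 180, 180, 180].

### API

Orientations are given as [roll, pitch, yaw] about the fixed x, y, z axes, in that order (R = Rz(yaw) Ry(pitch) Rx(roll)).
In Python, from cell import * gives the robot as it stands.
- The arm moves only by the tool carry_out, never from a script. Its argument "commands" is a list of rows, each a list of 5 numbers: the shift along the tool's x, y, z in cm, then the turn about the tool's z in degrees, then the finger opening in cm, from 0 to 8.54. In form: [[dx, dy, dz, spin, claw], ...]. A call has 1 to 5 rows; each row is the pose to reach, as a shift and turn from the pose commanded when the call began, along the tool's axes at that moment; what a row does not reach only later rows make up. A row lasts 1/8 s, in which the tool goes at most 62.5 mm and 10.7 degrees, less where a joint would pass 70% of its speed; a pose out of reach is approached as far as the arm can. A call with a gripper value outside its range is refused whole. The fingers move at their own pace and stop on an object; "force" is the grip in N (left out, the last holds). Time passes only in rows, so rows that repeat a pose let the fingers close. It gives the time, the measured TCP pose, the force, the opening and the grip force at its end, in the units of the state.
- observe(): the state, without advancing time (a new reading comes with each control period).
- snapshot(name): name is "side" or "top" or "wrist"; returns a dict with "img" (480x640x3 uint8, red, green, blue), "intrinsics" (3x3 intrinsics, pixels), "k1" (the pictures are not rectified: a ray, as slopes to the right and down, at radius r is drawn at 1 + k1 r^2 times it, then the intrinsics apply), "R" (3x3) and "t" (3): a world point X has camera coordinates R X + t. Camera axes: x right, y down, z forward; pixel columns grow to the right and rows downward; lengths in m; the calibration is good to about 2 mm. A picture is of the moment at which its call begins. There is no depth.
- finish_job(): hands the job in; it is judged then, once.
The state is a dict: "time": time; "joint_positions": joint angles; "qd": joint speeds; "tau": joint torques, N m; "eef_pos": TCP position; "ee_rot": TCP orientation; "force": force on the tool from outside, world axes, zero at the start; "wrist_torque": the same for the moment, N m; "grip_width": opening from 0.0 (shut) to 1.0 (fully open); "finger_force": force on a finger pad.
Only numpy, scipy, OpenCV 4.12 (cv2) and the standard library are available. Lean on these libraries where they do the work, as an engineer would, in place of code of your own. Each camera call takes 0.05 s, during which the arm holds its last target. There are 200 camera calls.

### The job

Get the honing stone ready for use: first move all three containers that crowd it (jar, round can, square tin) from the dock onto the plywood side board, standing, then lift the stone straight up out of the dock's notched end blocks, never sideways, and lay it flat, stone side up, in the shallow steel tray. Then stand each container back on the very spot on the dock where it stood at the start. Keep everything upright, and set things down rather than dropping them.

Things in the scene. Friction and masses are not known exactly. Their poses are not given: they have to be found in the camera images.
- dock: Fixed board 176 (x) x 184 x 8 mm; origin: centre of underside. The stone sits at its centre along y, held by two notched dark end blocks (44 mm in x, |y| 57 to 85.5 mm, tops at z 28 mm, 2 mm clearance). Containers stand on ring marks at (x, y) = (-55, 52), (-55, -52), (55, 0) mm, in an order that varies, 7 to 15 mm from the stone: grip them with fingers closing along the dock's y.
- stone: Grey honing stone on a wooden holder, one block 36 mm (x) by 110 mm (y), 50 mm tall, plus a T-shaped tongue 21.5 mm long, 26 mm tall, at the foot of each y end (153 mm overall); about 0.4 kg. Origin: centre of underside. Starts in the dock, underside at z 8 mm, free only after 20 mm straight up. Grip it across its 36 mm width, above the end blocks. Ends alike.
- jar: Round amber jar with black lid, 50 mm across, 95 mm tall (the lid, 47 mm across, takes the top 18 mm); about 0.26 kg. Origin: centre of its underside. The tallest container. Starts standing on one of the dock's marks.
- can: Round plain steel can, 58 mm across, 70 mm tall with a slightly smaller 3 mm lid on top; about 0.3 kg. Origin: centre of its underside. Starts standing on one of the dock's marks.
- square_tin: Grey square tin, 48 x 48 mm, 70 mm tall with a white screw cap (28 mm across, 15 mm high) on top; about 0.28 kg. Origin: centre of its underside, x and y square to its faces. Starts standing on one of the dock's marks, nearly square to the dock.
- side_board: Fixed square plywood board, 200 x 200 mm, 8 mm thick, the area for parking the three containers; origin: centre of its underside, x and y along its edges, top at z = 8 mm.
- tray: Fixed shallow open dark steel tray, 72 mm (x) by 178 mm (y) outside, 18 mm tall, walls and floor 5 mm thick, inside 62 x 168 mm; origin: centre of its underside, y along its length. The stone goes in lengthways, either way round.

How it is judged (in metres and radians):
On the way, in this order (a step that is already met when the one before it is completed fails the run):
1. all three containers stand released on the side board together, the stone still in the dock (x of jar in the frame of side_board between -0.095 and 0.095 m and y of jar in the frame of side_board between -0.095 and 0.095 m and z of jar in the frame of side_board between 0.004 and 0.014 m and angle between each of jar, can, square_tin's own z axis and vertical below 0.15 rad and contact force between each of jar, can, square_tin and the fingers below 0.1 N and linear speed of each of jar, can, square_tin below 0.03 m/s and x of can in the frame of side_board between -0.095 and 0.095 m and y of can in the frame of side_board between -0.095 and 0.095 m and z of can in the frame of side_board between 0.004 and 0.014 m and x of square_tin in the frame of side_board between -0.095 and 0.095 m and y of square_tin in the frame of side_board between -0.095 and 0.095 m and z of square_tin in the frame of side_board between 0.004 and 0.014 m and distance of stone from where it was at the start of the episode below 0.01 m), for 0.2 s.
2. the stone lies flat and released in the tray, with the containers still on the side board (horizontal distance between stone and tray below 0.022 m and z of stone in the frame of tray below 0.01 m and angle between stone's own z axis and vertical below 0.08 rad and angle between the y axis of stone and the y axis of tray, either way round below 0.3 rad and contact force between each of stone, jar, can, square_tin and the fingers below 0.1 N and linear speed of each of stone, jar, can, square_tin below 0.03 m/s and x of jar in the frame of side_board between -0.095 and 0.095 m and y of jar in the frame of side_board between -0.095 and 0.095 m and z of jar in the frame of side_board between 0.004 and 0.014 m and angle between each of jar, can, square_tin's own z axis and vertical below 0.15 rad and x of can in the frame of side_board between -0.095 and 0.095 m and y of can in the frame of side_board between -0.095 and 0.095 m and z of can in the frame of side_board between 0.004 and 0.014 m and x of square_tin in the frame of side_board between -0.095 and 0.095 m and y of square_tin in the frame of side_board between -0.095 and 0.095 m and z of square_tin in the frame of side_board between 0.004 and 0.014 m), for 0.2 s.
At the end, for the whole second after the job is handed in: The stone lies flat (within 0.08 rad) inside the tray, its centre within 22 mm of the tray's and its length within 0.3 rad of the tray's; jar, can and square tin each stand upright (within 0.1 rad) within 15 mm of where they stood at the start; all released and at rest (horizontal distance between stone and tray below 0.022 m and z of stone in the frame of tray below 0.01 m and angle between stone's own z axis and vertical below 0.08 rad and angle between the y axis of stone and the y axis of tray, either way round below 0.3 rad and contact force between each of stone, jar, can, square_tin and the fingers below 0.1 N and linear speed of each of stone, jar, can, square_tin below 0.03 m/s and distance of each of jar, can, square_tin from where it was at the start of the episode below 0.015 m and angle between each of jar, can, square_tin's own z axis and vertical below 0.1 rad); the robot touches nothing.
It fails at once if the stone is tipped (over 0.35 rad) (angle between stone's own z axis and vertical above 0.35 rad).
It fails at once if the stone is forced sideways while still in the dock's end blocks (horizontal distance between stone and dock between 0.007 and 0.05 m and z of stone in the frame of dock below 0.024 m).
It fails at once if a container is tipped (over 0.5 rad) (angle between any of jar, can, square_tin's own z axis and vertical above 0.5 rad).
It fails at once if a container or the stone is dropped (moves faster than 0.6 m/s out of the fingers) ((linear speed of jar above 0.6 m/s and contact force between jar and the fingers below 0.1 N) or (linear speed of can above 0.6 m/s and contact force between can and the fingers below 0.1 N) or (linear speed of square_tin above 0.6 m/s and contact force between square_tin and the fingers below 0.1 N) or (linear speed of stone above 0.6 m/s and contact force between stone and the fingers below 0.1 N)).
It also fails if it takes over 141 s, if anything falls off the work surface, if the arm or the gripper's body presses on something with over 40 N, if the wrist force passes 120 N, or if a joint passes its speed limit or range.

## Working session

There is one attempt and no reset: what is moved stays moved. The work goes in short steps, Python scripts to look and compute and a tool call to move; the robot and the scene stay as the last step left them, time stands still between calls to the robot, and variables do not carry over. Pictures are saved under pics/ and viewed, at most 14 in all, crops included, and the job is handed in when it is done.

Besides the shell and the picture viewer there is one more tool, called after ">>>" in YAML: its name, and indented under it one key for each argument. carry_out: Moves the arm, as the interface text tells. Its arguments: {"type":"object","properties":{"commands":{"type":"array","items":{"type":"array","items":{"type":"number"}}},"force":{"type":"number"}},"required":["commands"]}

```bash
mkdir -p pics; ls
python3 - <<'E'
from cell import *
import cv2
o=observe();print(o)
for n in("side","top","wrist"):
    s=snapshot(n);cv2.imwrite(f"pics/{n}0.png",s["img"][:,:,::-1]);print(n,s["intrinsics"],s["k1"],s["R"],s["t"])
E
```

```text
pics
{'time': 0.0, 'joint_positions': array([-7.45184102e+01,  2.01246124e+01,  9.46764687e+01,  1.77953389e-03,
        6.52636275e+01, -4.84732157e+00]), 'qd': array([-0.04919822, -0.01441321,  0.03421498,  0.08988134, -0.01135496,
        0.11873446]), 'tau': array([ 4.01711550e-04, -5.06098831e+01, -2.91408759e+01, -9.97017355e-05,
        4.54237947e-03, -1.75518574e-05]), 'eef_pos': array([ 0.19102004, -0.51542467,  0.23075898]), 'ee_rot': array([-1.79935659e+02, -7.07755716e-03,  2.03281619e+01]), 'force': array([-0.17312915, -0.16121655, -0.16343345]), 'wrist_torque': array([-0.02356556,  0.03879687, -0.0377038 ]), 'finger_force': 0.0, 'grip_width': 1.0014229865605668}
side [[625.19766902   0.         312.83266767]
 [  0.         625.19766902 233.16864422]
 [  0.           0.           1.        ]] -0.10087766118254557 [[-0.99551098 -0.09458055  0.00352252]
 [-0.07573275  0.7737013  -0.62900783]
 [ 0.05676653 -0.62645097 -0.77739098]] [0.55759179 0.09640072 1.1046055 ]
top [[589.59445962   0.         314.5664966 ]
 [  0.         589.59445962 226.53028161]
 [  0.           0.           1.        ]] -0.14148884615727203 [[-0.00209613 -0.99989924 -0.01403992]
 [-0.98469413  0.00451072 -0.17423296]
 [ 0.17427874  0.01345981 -0.98460437]] [0.01014473 0.53680168 0.97019965]
wrist [[394.59854915   0.         321.97972574]
 [  0.         394.59854915 233.30029985]
 [  0.           0.           1.        ]] -0.05638244534662715 [[ 3.48270548e-01 -9.37393843e-01  6.39138442e-04]
 [-9.02341318e-01 -3.35062595e-01  2.71133184e-01]
 [-2.53944426e-01 -9.50044236e-02 -9.62541629e-01]] [-0.54966262 -0.03548972  0.37858346]
```

View pics/top0.png

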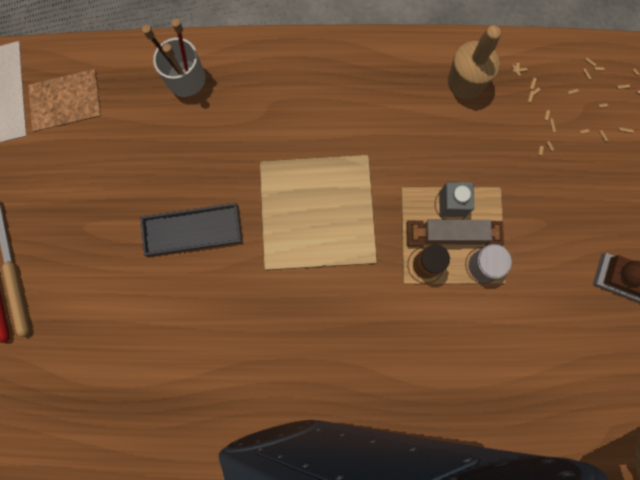

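View pics/side0.png

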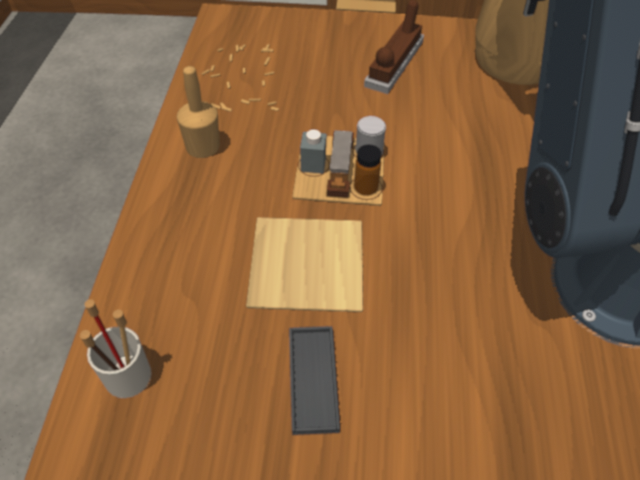

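The top view shows the dock at about (402–505, 187–284). The jar is at (434,260), the can at (494,262), the tin at (460,197), the side board at (318,212) and the tray at (191,230). The side view shows the same layout unobstructed, with the jar lid at (369,156), can top at (371,126) and tin cap at (314,134).

```bash
cat > h.py <<'E'
from cell import *
import cv2, numpy as np
def dist(s): return np.array([s["k1"],0,0,0],float)
def ray(s,p):
    u=cv2.undistortPoints(np.array([[p]],float),s["intrinsics"],dist(s))[0,0]
    R=np.array(s["R"]);return -R.T@np.array(s["t"]),R.T@np.array([u[0],u[1],1])
def onz(s,p,z):
    c,d=ray(s,p);return c+d*(z-c[2])/d[2]
def proj(s,X): return cv2.projectPoints(np.array(X,float).reshape(-1,3),cv2.Rodrigues(np.array(s["R"]))[0],np.array(s["t"],float),s["intrinsics"],dist(s))[0][:,0]
def tri(s1,p1,s2,p2):
    c1,d1=ray(s1,p1);c2,d2=ray(s2,p2)
    a=np.linalg.lstsq(np.c_[d1,-d2],c2-c1,rcond=None)[0]
    A,B=c1+a[0]*d1,c2+a[1]*d2
    return (A+B)/2,np.linalg.norm(A-B)
def blob(s,box,lo,hi,hsv=True,k=3):
    x0,y0,x1,y1=box;im=s["img"][y0:y1,x0:x1]
    if hsv: im=cv2.cvtColor(im,cv2.COLOR_RGB2HSV)
    m=cv2.inRange(im,np.array(lo),np.array(hi));m=cv2.morphologyEx(m,cv2.MORPH_OPEN,np.ones((k,k),np.uint8))
    cs=cv2.findContours(m,cv2.RETR_EXTERNAL,cv2.CHAIN_APPROX_NONE)[0]
    return max(cs,key=cv2.contourArea)+np.array([x0,y0])
E
python3 - <<'E'
from h import *
T=snapshot("top");S=snapshot("side")
out=[]
for s,b in((T,(395,175,520,295)),(S,(285,105,400,210))):
    x0,y0,x1,y1=b;out.append(cv2.resize(s["img"][y0:y1,x0:x1],(400,400*(y1-y0)//(x1-x0)),interpolation=cv2.INTER_CUBIC))
h=max(o.shape[0] for o in out)
out=[cv2.copyMakeBorder(o,0,h-o.shape[0],0,0,cv2.BORDER_CONSTANT) for o in out]
cv2.imwrite("pics/crop1.png",np.hstack(out)[:,:,::-1])
def hsv(s,p): return cv2.cvtColor(s["img"],cv2.COLOR_RGB2HSV)[p[1],p[0]]
for s,ps in((T,[(434,255),(494,258),(462,195),(460,231),(455,210),(410,200),(300,200),(190,230),(250,180)]),(S,[(369,154),(371,126),(314,134),(341,150),(310,380),(270,240)])):
    print([(p,hsv(s,p).tolist()) for p in ps])
E
```

```text
[((434, 255), [13, 65, 47]), ((494, 258), [8, 17, 166]), ((462, 195), [25, 17, 192]), ((460, 231), [13, 41, 111]), ((455, 210), [13, 42, 54]), ((410, 200), [16, 128, 164]), ((300, 200), [17, 109, 182]), ((190, 230), [15, 7, 78]), ((250, 180), [13, 156, 116])]
[((369, 154), [128, 29, 35]), ((371, 126), [9, 13, 197]), ((314, 134), [16, 21, 232]), ((341, 150), [16, 35, 137]), ((310, 380), [0, 0, 87]), ((270, 240), [19, 113, 219])]
```

View pics/crop1.png

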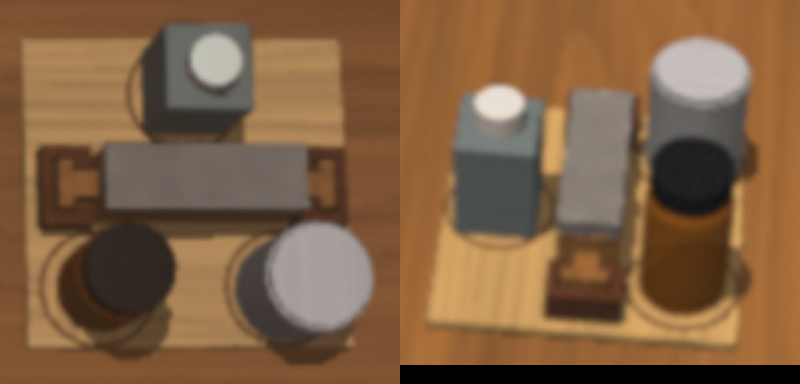

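The crops show each top clearly. In the top view the jar lid circle is at about crop (130,268), the can top at (320,275), the cap at (216,60) and the stone top at crop x 104–308, y 145–210. The side view shows the same tops, with only the can body hidden by the jar.

Run:
```python
from h import *
T=snapshot("top");S=snapshot("side")
def ell(c): (x,y),(a,b),_=cv2.fitEllipse(cv2.convexHull(c));return (x,y),(a,b)
spec={"jar":((418,238,452,278),(0,0,0),(179,110,58),(352,142,385,172),(0,0,0),(179,120,62)),
"can":((470,238,516,284),(0,0,125),(179,45,255),(352,112,390,140),(0,0,170),(179,45,255)),
"cap":((448,180,478,208),(0,0,140),(60,45,255),(300,125,328,141),(0,0,190),(60,60,255))}
for n,(b1,l1,h1,b2,l2,h2) in spec.items():
    c1=blob(T,b1,l1,h1);c2=blob(S,b2,l2,h2);(p1,a1),(p2,a2)=ell(c1),ell(c2)
    X,e=tri(T,p1,S,p2);print(n,p1,a1,p2,a2,X.round(4),round(e,4))
c=blob(T,(425,215,495,247),(0,0,80),(179,62,160));r=cv2.minAreaRect(c);print("stone",r)
for z in(.058,):
    B=np.array([onz(T,p,z) for p in cv2.boxPoints(r)]);print(B.round(4),B.mean(0))
c=blob(S,(325,125,356,185),(0,0,80),(179,62,200));r2=cv2.minAreaRect(c);print("stoneS",r2,tri(T,r[0],S,r2[0]))
def quad(c): return cv2.approxPolyDP(cv2.convexHull(c),0.04*cv2.arcLength(c,True),True)[:,0]
for n,b,l,h,z in(("board",(250,145,385,280),(12,60,140),(25,140,255),.008),("dock",(395,175,515,295),(12,60,130),(25,140,255),.008),("tray",(130,195,252,265),(0,0,0),(179,70,110),.018)):
    c=blob(T,b,l,h);q=quad(c);r=cv2.minAreaRect(c);print(n,q.tolist(),r);
    B=np.array([onz(T,p,z) for p in (q if len(q)==4 else cv2.boxPoints(r))]);print(B.round(4).tolist(),B.mean(0).round(4))
    d=np.roll(B,-1,0)-B;print(np.linalg.norm(d,axis=1),np.degrees(np.arctan2(d[:,1],d[:,0])))
for n,b,l,h in(("board",(235,210,370,315),(12,60,150),(28,150,255)),("tray",(280,320,345,440),(0,0,0),(179,90,110))):
    c=blob(S,b,l,h);q=quad(c);print(n,q.tolist(), cv2.minAreaRect(c))
```

```text
jar (434.9818420410156, 258.3254089355469) (26.819042205810547, 27.87545394897461) (368.7158508300781, 154.92501831054688) (21.940776824951172, 25.006149291992188) [ 0.4735 -0.1879  0.0992] 0.0014
can (494.61224365234375, 260.6576232910156) (31.525249481201172, 33.52154541015625) (371.13897705078125, 124.40156555175781) (16.558252334594727, 25.621164321899414) [ 0.471  -0.2907  0.0854] 0.0005
cap (462.1224365234375, 193.05126953125) (15.653337478637695, 16.25450325012207) (313.0076904296875, 134.1724090576172) (9.465327262878418, 13.280138969421387) [ 0.5833 -0.2385  0.096 ] 0.001
stone ((459.505615234375, 229.68760681152344), (63.31133270263672, 19.746849060058594), 1.023030161857605)
[[ 0.5125 -0.1846  0.058 ]
 [ 0.5467 -0.1864  0.058 ]
 [ 0.5443 -0.2968  0.058 ]
 [ 0.5099 -0.2943  0.058 ]] [ 0.52832971 -0.2405559   0.058     ]
stoneS ((340.7987976074219, 151.31097412109375), (18.883792877197266, 41.08053207397461), 6.340191841125488) (array([ 0.52813444, -0.2412367 ,  0.05301347]), np.float64(0.0020011705105734824))
board [[367, 155], [375, 262], [265, 268], [261, 162]] ((316.7756
[... 635 characters left out ...]
192]
tray [[236, 205], [240, 241], [144, 253], [141, 217]] ((190.25387573242188, 229.20091247558594), (39.5912971496582, 98.727294921875), 81.51105499267578)
[[0.5819, 0.1498, 0.018], [0.5165, 0.1412, 0.018], [0.4952, 0.3144, 0.018], [0.561, 0.3232, 0.018]] [0.5387 0.2321 0.018 ]
[0.06595228 0.17450411 0.06630464 0.1746529 ] [-172.54763166   97.00043102    7.57824412  -83.11472953]
board [[256, 218], [361, 220], [363, 309], [246, 306]] ((305.7092590332031, 263.80340576171875), (117.34896087646484, 92.39239501953125), 1.7899105548858643)
tray [[331, 327], [339, 430], [293, 433], [289, 330]] ((313.66204833984375, 379.88909912109375), (106.32440948486328, 47.542076110839844), 87.61405944824219)
```

All the measured heights and sizes fit the given ones. The dock centre is at (0.528, -0.241) with yaw about -1.2°, the board at (0.5725, 0.0045) with yaw +3°, and the tray at (0.539, 0.232) with yaw about +7°. I'll move over the dock for a wrist view.

>>> carry_out:
  commands:
    - [7,-3,-2,8,8.5]
    - [13,-6,-6.5,16,8.5]
    - [19,-8.5,-6.9,21.5,8.5]
    - [25,-11,-6.9,21.5,8.5]
    - [31,-13.5,-6.9,21.5,8.5]

```text
time: 0.98
eef_pos: [0.4082, -0.3061, 0.2999]
ee_rot: [180.0, -0.1, -1.2]
force: [0.7, -1.7, -0.9]
grip_width: 0.996
finger_force: 0.0
```

```bash
cat >> h.py <<'E'
from scipy.spatial.transform import Rotation as Ro
def goto(p,yaw):
    "shift in tool axes, cm, and spin to reach world TCP p"
    o=observe();R=Ro.from_euler("xyz",o["ee_rot"],degrees=True).as_matrix()
    print("tcp",o["eef_pos"].round(4),o["ee_rot"].round(2),"t",o["time"],"w",round(o["grip_width"],3),"f",np.round(o["force"],1),o["finger_force"])
    print("->",(100*R.T@(np.array(p)-o["eef_pos"])).round(2),"spin",round(o["ee_rot"][2]-yaw,1))
E
python3 -c "
from h import *
goto((.50,-.24,.30),-1.2)"
```

```text
tcp [ 0.4082 -0.3061  0.2999] [ 1.7995e+02 -5.0000e-02 -1.1900e+00] t 0.975 w 0.996 f [ 0.7 -1.7 -0.9] 0.0
-> [ 9.04 -6.8  -0.01] spin 0.0
```

>>> carry_out:
  commands:
    - [4.5,-3.4,0,0,8.5]
    - [9,-6.8,0,0,8.5]
    - [9,-6.8,0,0,8.5]

```text
time: 1.35
eef_pos: [0.5004, -0.2392, 0.2989]
ee_rot: [-180.0, 0.0, -0.9]
force: [-0.2, -0.2, -0.4]
grip_width: 0.998
finger_force: 0.0
```

Run:
```python
from h import *
goto((.50,-.24,.30),-1.2)
s=snapshot("wrist");cv2.imwrite("pics/w1.png",s["img"][:,:,::-1])
for n,X in dict(jar=(.4735,-.188,.103),can=(.472,-.291,.078),cap=(.583,-.2385,.093)).items(): print(n,proj(s,X).round(0))
```

```text
tcp [ 0.5004 -0.2392  0.2989] [-179.97    0.     -0.94] t 1.35 w 0.998 f [-0.2 -0.2 -0.4] 0.0
-> [-0.04  0.08 -0.11] spin 0.3
jar [[265. 234.]]
can [[377. 227.]]
cap [[320. 106.]]
```

View pics/w1.png

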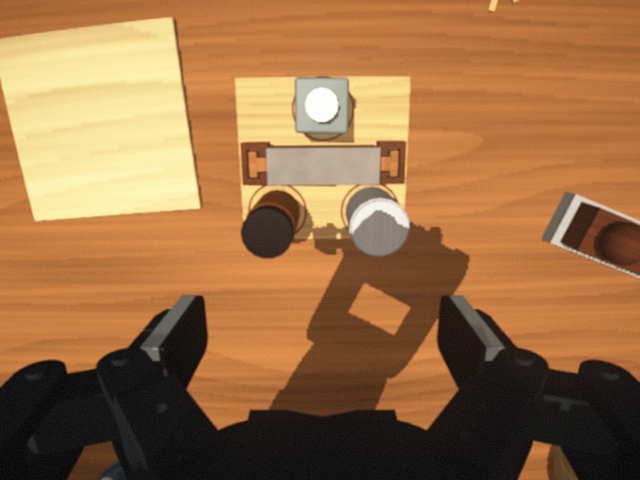

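The wrist view shows the jar lid at about (268,230), the can top at (379,226), the cap at (322,104) on the tin square (296–349, 78–133), and the stone top at (267–381, 146–186). The dock's top corners are at (235,78) and (410,77).

Run:
```python
from h import *
s=snapshot("wrist");T=snapshot("top")
def ell(c): return cv2.fitEllipse(cv2.convexHull(c))
cj=blob(s,(238,195,302,262),(0,0,0),(179,255,45),k=5);e=ell(cj);print("jar",e)
print(onz(s,e[0],.103),tri(s,e[0],T,(435,258.3)))
g=cv2.cvtColor(s["img"],cv2.COLOR_RGB2HSV)
cc=blob(s,(345,190,415,260),(0,0,70),(179,45,255));print(ell(cc))
H=cv2.HoughCircles(cv2.medianBlur(cv2.cvtColor(s["img"],cv2.COLOR_RGB2GRAY),3)[180:270,340:420],cv2.HOUGH_GRADIENT,1,40,param1=80,param2=12,minRadius=27,maxRadius=34)
H=H[0,0];H=(float(H[0])+340,float(H[1])+180);print("can",H,onz(s,H,.078),tri(s,H,T,(494.6,260.7)))
c=blob(s,(300,84,343,124),(0,0,190),(179,60,255));e=ell(c);print("cap",e,onz(s,e[0],.093),tri(s,e[0],T,(462.1,193)))
m=blob(s,(285,68,360,142),(85,25,60),(110,255,255));r=cv2.minAreaRect(m);print("tin",r)
B=np.array([onz(s,p,.078) for p in cv2.boxPoints(r)]);d=np.roll(B,-1,0)-B;print(B.mean(0),np.linalg.norm(d,axis=1),np.degrees(np.arctan2(d[:,1],d[:,0])))
m=blob(s,(262,140,386,190),(0,0,60),(179,60,200));r=cv2.minAreaRect(m);print("stone",r,"tri",tri(s,r[0],T,(459.5,229.7)))
B=np.array([onz(s,p,.058) for p in cv2.boxPoints(r)]);d=np.roll(B,-1,0)-B;print(B.mean(0),np.linalg.norm(d,axis=1),np.degrees(np.arctan2(d[:,1],d[:,0])))
```

```text
Traceback (most recent call last):
  File "h.py", line 20, in blob
    return max(cs,key=cv2.contourArea)+np.array([x0,y0])
           ~~~^^^^^^^^^^^^^^^^^^^^^^^^
ValueError: max() iterable argument is empty
```

```bash
cat > m.py <<'E'
from h import *
s=snapshot("wrist");T=snapshot("top")
def ell(c): return cv2.fitEllipse(cv2.convexHull(c))
g=cv2.cvtColor(s["img"],cv2.COLOR_RGB2HSV)
for p in((268,230),(275,200),(379,232),(365,215),(302,84),(322,166)):print(p,g[p[1],p[0]],end=" ")
print()
cj=blob(s,(238,195,302,262),(0,0,0),(179,200,70));e=ell(cj);print("jar",e)
print(onz(s,e[0],.103),tri(s,e[0],T,(435,258.3)))
H=cv2.HoughCircles(cv2.medianBlur(cv2.cvtColor(s["img"],cv2.COLOR_RGB2GRAY),3)[180:270,340:420],cv2.HOUGH_GRADIENT,1,40,param1=80,param2=12,minRadius=27,maxRadius=34)
H=H[0,0];print(H);H=(float(H[0])+340,float(H[1])+180);print("can",H,onz(s,H,.078),tri(s,H,T,(494.6,260.7)))
c=blob(s,(300,84,343,124),(0,0,190),(179,60,255));e=ell(c);print("cap",e,onz(s,e[0],.093),tri(s,e[0],T,(462.1,193)))
m=blob(s,(285,68,360,142),(70,15,60),(120,255,255));r=cv2.minAreaRect(m);print("tin",r)
B=np.array([onz(s,p,.078) for p in cv2.boxPoints(r)]);d=np.roll(B,-1,0)-B;print(B.mean(0),np.linalg.norm(d,axis=1),np.degrees(np.arctan2(d[:,1],d[:,0])))
m=blob(s,(262,140,386,190),(0,0,60),(179,60,200));r=cv2.minAreaRect(m);print("stone",r,"tri",tri(s,r[0],T,(459.5,229.7)))
B=np.array([onz(s,p,.058) for p in cv2.boxPoints(r)]);d=np.roll(B,-1,0)-B;print(B.mean(0),np.linalg.norm(d,axis=1),np.degrees(np.arctan2(d[:,1],d[:,0])))
E
python3 m.py
```

```text
(268, 230) [11 89 57] (275, 200) [ 11 185 102] (379, 232) [ 17  33 141] (365, 215) [ 19  11 247] (302, 84) [ 32  17 193] (322, 166) [ 17  56 186] 
jar ((264.34710693359375, 228.3241424560547), (50.40411376953125, 51.75405502319336), 47.553810119628906)
[ 0.47664491 -0.18994042  0.103     ] (array([ 0.47469439, -0.18879566,  0.09563161]), np.float64(6.16835420119407e-06))
[35.5 42.5 29.9]
can (375.5, 222.5) [ 0.47363807 -0.29240251  0.078     ] (array([ 0.47256871, -0.29335177,  0.07475429]), np.float64(0.0010929206527763528))
cap ((313.5218505859375, 99.38978576660156), (37.583656311035156, 42.037296295166016), 110.25739288330078) [ 0.58591184 -0.23636896  0.093     ] (array([ 0.58448173, -0.23724375,  0.09829976]), np.float64(0.002755724425465227))Traceback (most recent call last):
  File "m.py", line 12, in <module>
    m=blob(s,(285,68,360,142),(70,15,60),(120,255,255));r=cv2.minAreaRect(m);print("tin",r)
  File "h.py", line 20, in blob
    return max(cs,key=cv2.contourArea)+np.array([x0,y0])
           ~~~^^^^^^^^^^^^^^^^^^^^^^^^
ValueError: max() iterable argument is empty
```

Run:
```python
from h import *
s=snapshot("wrist");im=s["img"][60:270,225:425]
cv2.imwrite("pics/w2.png",cv2.resize(im,None,fx=2.8,fy=2.8,interpolation=cv2.INTER_CUBIC)[:,:,::-1])
```

```text
(no output)
```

View pics/w2.png

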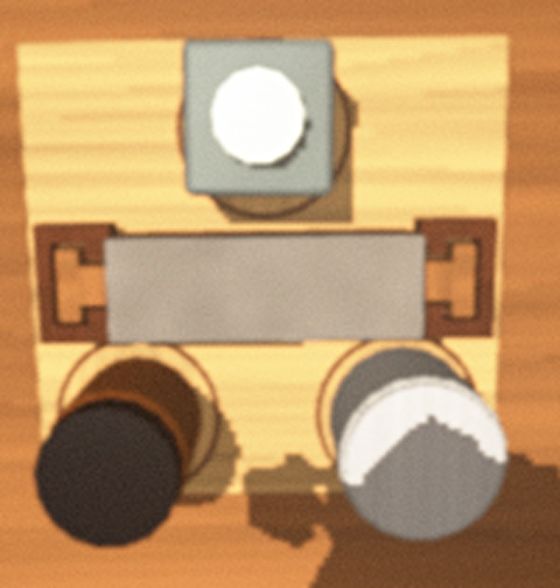

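The crop shows the tin top square at crop (184–333, 40–193) and the stone top at (105–427, 235–342). The jar lid is at (109,473) with r 72, and the can at (422,458) with r 83. Those last two match the fits.

Run:
```python
from h import *
s=snapshot("wrist")
f=lambda p:(225+p[0]/2.8,60+p[1]/2.8)
def q(n,ps,z):
    B=np.array([onz(s,f(p),z) for p in ps]);d=np.roll(B,-1,0)-B
    print(n,B.mean(0).round(4),np.linalg.norm(d,axis=1).round(4),np.degrees(np.arctan2(d[:,1],d[:,0])).round(1))
q("tin",[(184,40),(333,39),(333,193),(186,193)],.078)
q("cap",[(211,115),(258,67),(304,115),(258,165)],.093)
q("stone",[(105,237),(424,235),(427,341),(106,342)],.058)
q("dock blocks",[(36,227),(493,219),(494,335),(42,340)],.028)
q("docktop",[(19,44),(507,36)],.008)
q("jar",[(109,473),(109,473)],.103);q("can",[(422,458)],.078)
```

```text
tin [ 0.5845 -0.2402  0.078 ] [0.0463 0.0467 0.0471 0.0465] [-90.9 179.5  88.8  -1.5]
cap [ 0.5842 -0.2399  0.093 ] [0.0199 0.0196 0.0203 0.0204] [ -47.1 -136.1  135.2   42.8]
stone [ 0.5285 -0.2409  0.058 ] [0.109  0.0364 0.1123 0.0361] [ -90.9 -177.6   89.    -2.8]
dock blocks [ 0.5288 -0.241   0.028 ] [0.1681 0.0428 0.1705 0.0418] [ -90.2 -177.8   89.4   -1.1]
docktop [ 0.6159 -0.2417  0.008 ] [0.1813 0.1813] [-90.3  89.7]
jar [ 0.476 -0.19   0.103] [0. 0.] [0. 0.]
can [ 0.4723 -0.2931  0.078 ] [0.] [0.]
```

The dock centre is (0.5285, -0.241) with yaw about -1°, and the containers lie within about 2 mm of their marks. I'll start with the can at (0.4725, -0.2925).

>>> carry_out:
  commands:
    - [-2.7,5.3,2,0,8.5]
    - [-2.7,5.3,8,0,8.5]
    - [-2.7,5.3,14,0,8.5]
    - [-2.7,5.3,16,0,8.5]
    - [-2.7,5.3,16,0,8.5]

```text
time: 2.33
eef_pos: [0.4693, -0.2939, 0.1382]
ee_rot: [-179.9, 0.1, -1.2]
force: [0.2, -0.5, 1.2]
grip_width: 0.995
finger_force: 0.0
```

```bash
python3 -c "
from h import *
goto((.4725,-.2925,.036),-1.0)"
```

```text
tcp [ 0.4693 -0.2939  0.1382] [-1.7991e+02  1.3000e-01 -1.2300e+00] t 2.325 w 0.995 f [ 0.2 -0.5  1.2] 0.0
-> [ 0.34 -0.13 10.22] spin -0.2
```

>>> carry_out:
  commands:
    - [0.3,-0.1,4,0,8.5]
    - [0.3,-0.1,8,0,8.5]
    - [0.3,-0.1,10,0,8.5]
    - [0.3,-0.1,10,0,8.5]

```text
time: 2.82
eef_pos: [0.4732, -0.2932, 0.0396]
ee_rot: [-180.0, 0.0, -1.2]
force: [0.3, 0.6, -0.0]
grip_width: 0.992
finger_force: 0.0
```

```bash
python3 -c "
from h import *
goto((.4725,-.2925,.036),-1.0)
snapshot('top');goto((.4725,-.2925,.036),-1.0)
s=snapshot('wrist');cv2.imwrite('pics/w3.png',s['img'][:,:,::-1])"
```

```text
tcp [ 0.4732 -0.2932  0.0396] [-1.7999e+02  2.0000e-02 -1.1900e+00] t 2.825 w 0.992 f [ 0.3  0.6 -0. ] 0.0
-> [-0.08 -0.07  0.36] spin -0.2
tcp [ 0.4738 -0.2935  0.0405] [ 1.7995e+02 -7.0000e-02 -1.1900e+00] t 2.875 w 0.996 f [ 0.3 -0.1  0.4] 0.0
-> [-0.13 -0.1   0.45] spin -0.2
```

View pics/w3.png

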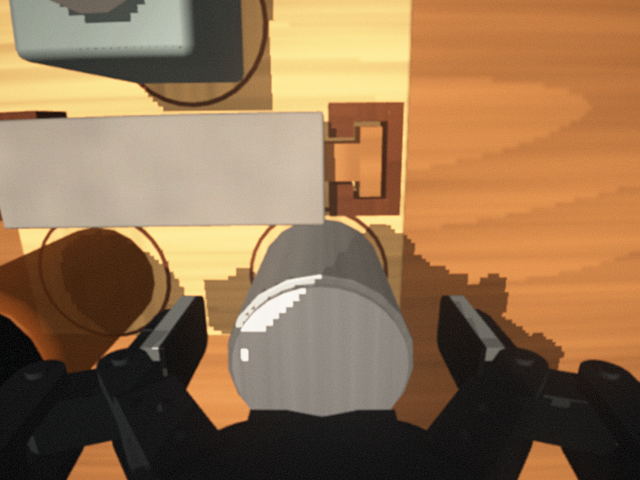

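The can (columns 230–412) sits centred between the fingers (205 and 440), so I'll close on it.

>>> carry_out:
  commands:
    - [0,0,0.3,0,4]
    - [0,0,0.3,0,4]
    - [0,0,0.3,0,4]
    - [0,0,0.3,0,4]
    - [0,0,0.3,0,4]
  force: 40

```text
time: 3.55
eef_pos: [0.4736, -0.2931, 0.0372]
ee_rot: [180.0, -0.1, -1.2]
force: [-1.7, 0.9, 5.0]
grip_width: 0.675
finger_force: 42.3
```

>>> carry_out:
  commands:
    - [0,0,0,0,4]
    - [0,0,-0.3,0,4]
    - [0,0,-3,0,4]
    - [0,0,-8,0,4]
    - [0,0,-13,0,4]

```text
time: 4.18
eef_pos: [0.4729, -0.2926, 0.1676]
ee_rot: [-180.0, 0.0, -1.2]
force: [0.3, -1.2, -3.3]
grip_width: 0.673
finger_force: 44.0
```

```bash
python3 -c "
from h import *
goto((.51,-.055,.19),3)"
```

```text
tcp [ 0.4729 -0.2926  0.1676] [-1.7997e+02  4.0000e-02 -1.1700e+00] t 4.175 w 0.673 f [ 0.3 -1.2 -3.3] 43.96365165710449
-> [  3.22 -23.83  -2.23] spin -4.2
```

>>> carry_out:
  commands:
    - [0.8,-4,0,0,4]
    - [1.6,-10,0,-2,4]
    - [2.4,-16,0,-4.2,4]
    - [3.2,-21,0,-4.2,4]
    - [3.2,-23.8,0,-4.2,4]

```text
time: 4.8
eef_pos: [0.5101, -0.0533, 0.1664]
ee_rot: [-180.0, 0.0, 3.1]
force: [0.0, -0.7, -3.4]
grip_width: 0.67
finger_force: 44.2
```

>>> carry_out:
  commands:
    - [0,0,4,0,4]
    - [0,0,9,0,4]
    - [0,0,10.5,0,4]
    - [0,0,11.5,0,4]
    - [0,0,11.5,0,4]

```text
time: 5.42
eef_pos: [0.5106, -0.0558, 0.0519]
ee_rot: [180.0, -0.0, 3.0]
force: [0.3, -0.9, -2.6]
grip_width: 0.671
finger_force: 44.4
```

```bash
python3 -c "
from h import *
goto((.51,-.055,.0375),3)"
```

```text
tcp [ 0.5106 -0.0558  0.0519] [ 1.7999e+02 -4.0000e-02  3.0200e+00] t 5.425 w 0.671 f [ 0.3 -0.9 -2.6] 44.39047336578369
-> [-0.05 -0.08  1.44] spin 0.0
```

>>> carry_out:
  commands:
    - [0,0,0.6,0,4]
    - [0,0,1.0,0,4]
    - [0,0,1.2,0,4]
    - [0,0,1.3,0,4]
    - [0,0,1.4,0,4]

```text
time: 6.05
eef_pos: [0.5102, -0.0556, 0.0373]
ee_rot: [180.0, -0.0, 3.0]
force: [-0.9, -0.3, -2.1]
grip_width: 0.669
finger_force: 44.4
```

>>> carry_out:
  commands:
    - [0,0,0,0,4]

```text
time: 6.18
eef_pos: [0.5102, -0.0556, 0.0373]
ee_rot: [180.0, -0.0, 3.0]
force: [0.2, -0.0, -2.4]
grip_width: 0.667
finger_force: 44.9
```

>>> carry_out:
  commands:
    - [0,0,0.1,0,4]
    - [0,0,0.1,0,4]

```text
time: 6.42
eef_pos: [0.5102, -0.0556, 0.0372]
ee_rot: [180.0, -0.0, 3.0]
force: [-5.3, 0.2, 12.4]
grip_width: 0.668
finger_force: 46.3
```

Contact. I'll open slowly and back out.

>>> carry_out:
  commands:
    - [0,0,-0.1,0,5.9]
    - [0,0,-0.1,0,6.5]
    - [0,0,-0.1,0,7.5]
    - [0,0,-0.1,0,8.5]
    - [0,0,-0.1,0,8.5]

```text
time: 7.05
eef_pos: [0.5101, -0.0556, 0.0372]
ee_rot: [180.0, 0.0, 3.0]
force: [-0.5, 0.6, -0.9]
grip_width: 0.991
finger_force: 0.0
```

>>> carry_out:
  commands:
    - [0,0,-1,0,8.5]
    - [0,0,-5,0,8.5]
    - [0,0,-10,0,8.5]
    - [0,3,-13,0,8.5]
    - [0,7,-14,0,8.5]

```text
time: 7.68
eef_pos: [0.5146, -0.1261, 0.1802]
ee_rot: [179.9, -0.2, 3.1]
force: [0.7, 0.6, -0.6]
grip_width: 0.994
finger_force: 0.0
```

```bash
python3 -c "
from h import *
goto((.475,-.189,.18),-1.2)"
```

```text
tcp [ 0.5146 -0.1261  0.1802] [179.92  -0.21   3.12] t 7.675 w 0.994 f [ 0.7  0.6 -0.6] 0.0
-> [-4.3   6.07  0.01] spin 4.3
```

>>> carry_out:
  commands:
    - [-2,3,0,2,8.5]
    - [-4.3,6.1,0,4.3,8.5]
    - [-4.3,6.1,3,4.3,8.5]
    - [-4.3,6.1,6,4.3,8.5]
    - [-4.3,6.1,6,4.3,8.5]

```text
time: 8.3
eef_pos: [0.4731, -0.1883, 0.1164]
ee_rot: [-179.9, 0.2, -1.3]
force: [-0.6, -0.2, 0.1]
grip_width: 0.995
finger_force: 0.0
```

```bash
python3 -c "
from h import *
goto((.475,-.189,.043),-1.2)"
```

```text
tcp [ 0.4731 -0.1883  0.1164] [-1.7992e+02  1.7000e-01 -1.2800e+00] t 8.3 w 0.995 f [-0.6 -0.2  0.1] 0.0
-> [0.21 0.08 7.34] spin -0.1
```

>>> carry_out:
  commands:
    - [0.1,0.1,3,0,8.5]
    - [0.1,0.1,6,0,8.5]
    - [0.1,0.1,7.3,0,8.5]
    - [0.1,0.1,7.3,0,8.5]

```text
time: 8.8
eef_pos: [0.4753, -0.1897, 0.0448]
ee_rot: [-180.0, 0.0, -1.3]
force: [0.8, -0.2, -0.8]
grip_width: 0.997
finger_force: 0.0
```

>>> carry_out:
  commands:
    - [0,0,0,0,3.5]
    - [0,0,0,0,3.5]
    - [0,0,0,0,3.5]
    - [0,0,0,0,3.5]
    - [0,0,0,0,3.5]

```text
time: 9.43
eef_pos: [0.4757, -0.1899, 0.0455]
ee_rot: [180.0, -0.1, -1.3]
force: [-1.1, 2.2, 8.3]
grip_width: 0.573
finger_force: 40.2
```

>>> carry_out:
  commands:
    - [0,0,0,0,3.5]
    - [0,0,0,0,3.5]

```text
time: 9.68
eef_pos: [0.4757, -0.1899, 0.0455]
ee_rot: [180.0, -0.1, -1.3]
force: [-1.7, 1.7, 9.4]
grip_width: 0.576
finger_force: 40.2
```

>>> carry_out:
  commands:
    - [0,0,-0.3,0,3.5]
    - [0,0,-3,0,3.5]
    - [0,0,-8,0,3.5]
    - [0,0,-13,0,3.5]
    - [0,0,-13,0,3.5]

```text
time: 10.3
eef_pos: [0.4765, -0.1904, 0.1777]
ee_rot: [179.8, -0.3, -1.3]
force: [0.6, -0.9, -3.4]
grip_width: 0.573
finger_force: 42.4
```

```bash
python3 -c "
from h import *
goto((.51,.068,.175),3)"
```

```text
tcp [ 0.4765 -0.1904  0.1777] [179.84  -0.34  -1.27] t 10.3 w 0.573 f [ 0.6 -0.9 -3.4] 42.43394776247442
-> [  2.77 -25.91   0.22] spin -4.3
```

>>> carry_out:
  commands:
    - [0.8,-5,0,0,3.5]
    - [1.6,-11,0,-2,3.5]
    - [2.4,-17,0,-4.3,3.5]
    - [2.8,-23,0,-4.3,3.5]
    - [2.8,-25.9,0,-4.3,3.5]

```text
time: 10.92
eef_pos: [0.508, 0.0712, 0.1729]
ee_rot: [-180.0, 0.1, 3.1]
force: [1.2, 0.2, -2.4]
grip_width: 0.573
finger_force: 42.7
```

>>> carry_out:
  commands:
    - [0,0,3,0,3.5]
    - [0,0,8,0,3.5]
    - [0,0,11,0,3.5]
    - [0,0,12,0,3.5]
    - [0,0,12,0,3.5]

```text
time: 11.55
eef_pos: [0.5085, 0.0685, 0.0539]
ee_rot: [-180.0, 0.1, 3.0]
force: [0.5, -0.4, -2.0]
grip_width: 0.576
finger_force: 42.7
```

>>> carry_out:
  commands:
    - [0,0,0,0,3.5]
    - [0,0,0,0,3.5]

```text
time: 11.8
eef_pos: [0.5094, 0.0686, 0.0552]
ee_rot: [180.0, -0.1, 3.0]
force: [0.1, -0.3, -2.1]
grip_width: 0.572
finger_force: 42.7
```

Target is 0.0455, so about 10 mm to go.

>>> carry_out:
  commands:
    - [0,0,0.4,0,3.5]
    - [0,0,0.6,0,3.5]
    - [0,0,0.8,0,3.5]
    - [0,0,0.9,0,3.5]
    - [0,0,0.9,0,3.5]

```text
time: 12.42
eef_pos: [0.5089, 0.0686, 0.0456]
ee_rot: [-180.0, -0.0, 3.0]
force: [-1.7, 0.8, 4.3]
grip_width: 0.573
finger_force: 43.1
```

>>> carry_out:
  commands:
    - [0,0,0.05,0,3.5]
    - [0,0,0.1,0,3.5]
    - [0,0,0.1,0,3.5]

```text
time: 12.8
eef_pos: [0.5091, 0.0687, 0.0455]
ee_rot: [-180.0, -0.0, 3.0]
force: [-6.9, 0.3, 17.6]
grip_width: 0.574
finger_force: 44.5
```

>>> carry_out:
  commands:
    - [0,0,-0.1,0,5.1]
    - [0,0,-0.1,0,5.7]
    - [0,0,-0.1,0,7]
    - [0,0,-0.1,0,8.5]
    - [0,0,-0.1,0,8.5]

```text
time: 13.42
eef_pos: [0.5088, 0.0686, 0.0452]
ee_rot: [180.0, 0.0, 3.0]
force: [0.5, 0.5, -0.5]
grip_width: 0.995
finger_force: 0.0
```

>>> carry_out:
  commands:
    - [0,0,-1,0,8.5]
    - [0,0,-6,0,8.5]
    - [0,0,-12,0,8.5]
    - [3,3,-14,0,8.5]
    - [6,8,-15,0,8.5]

```text
time: 14.05
eef_pos: [0.5742, -0.0081, 0.1981]
ee_rot: [180.0, -0.2, 3.2]
force: [-0.2, 0.8, -0.0]
grip_width: 0.995
finger_force: 0.0
```

```bash
python3 -c "
from h import *
goto((.584,-.240,.18),-1.2)"
```

```text
tcp [ 0.5742 -0.0081  0.1981] [179.98  -0.2    3.16] t 14.05 w 0.995 f [-0.2  0.8 -0. ] 0.0
-> [-0.31 23.2   1.81] spin 4.4
```

>>> carry_out:
  commands:
    - [0,5,0,0,8.5]
    - [0,11,0,2,8.5]
    - [-0.3,17,1,4.3,8.5]
    - [-0.3,23.2,1.8,4.3,8.5]
    - [-0.3,23.2,5,4.3,8.5]

```text
time: 14.68
eef_pos: [0.5828, -0.2444, 0.1468]
ee_rot: [179.9, -0.2, -1.5]
force: [0.4, 0.3, -0.1]
grip_width: 0.998
finger_force: 0.0
```

>>> carry_out:
  commands:
    - [0,0,1,0,8.5]
    - [0,0,2,0,8.5]
    - [0,0,2,0,8.5]

```text
time: 15.05
eef_pos: [0.5824, -0.2392, 0.1255]
ee_rot: [-180.0, 0.0, -1.2]
force: [0.1, 0.2, 0.3]
grip_width: 0.996
finger_force: 0.0
```

```bash
python3 -c "
from h import *
goto((.584,-.240,.037),-1.2)
s=snapshot('wrist');cv2.imwrite('pics/w4.png',s['img'][:,:,::-1])"
```

```text
tcp [ 0.5824 -0.2392  0.1255] [-1.80e+02  1.00e-02 -1.21e+00] t 15.05 w 0.996 f [0.1 0.2 0.3] 0.0
-> [0.16 0.07 8.85] spin -0.0
```

View pics/w4.png

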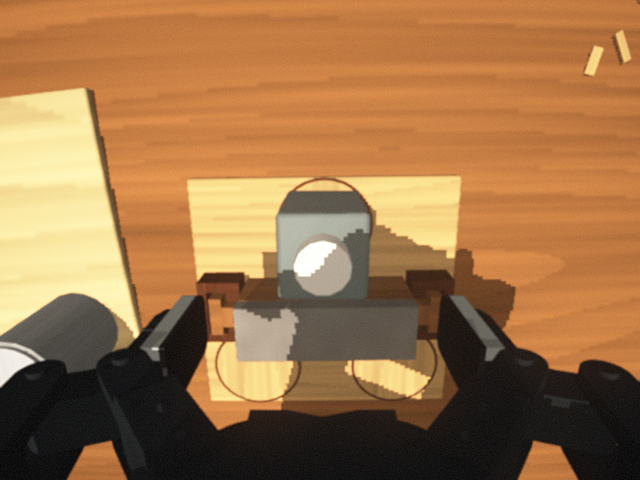

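The tin (columns 277–370) is centred between the fingers and square to them. The two emptied marks and the stone are undisturbed.

>>> carry_out:
  commands:
    - [0.1,0.1,3,0,8.5]
    - [0.1,0.1,6,0,8.5]
    - [0.1,0.1,8,0,8.5]
    - [0.1,0.1,8.8,0,8.5]
    - [0.1,0.1,8.8,0,8.5]

```text
time: 15.72
eef_pos: [0.5835, -0.241, 0.0376]
ee_rot: [180.0, -0.0, -1.3]
force: [-0.4, -0.4, 0.4]
grip_width: 0.995
finger_force: 0.0
```

>>> carry_out:
  commands:
    - [0,0,0,0,3.5]
    - [0,0,0,0,3.5]
    - [0,0,0,0,3.5]
    - [0,0,0,0,3.5]
    - [0,0,0,0,3.5]

```text
time: 16.35
eef_pos: [0.5837, -0.2412, 0.0382]
ee_rot: [180.0, -0.1, -1.3]
force: [-1.5, 0.4, 5.6]
grip_width: 0.555
finger_force: 42.2
```

>>> carry_out:
  commands:
    - [0,0,0,0,3.5]
    - [0,0,0,0,3.5]
    - [0,0,-0.3,0,3.5]
    - [0,0,-3,0,3.5]
    - [0,0,-8,0,3.5]

```text
time: 16.98
eef_pos: [0.582, -0.2404, 0.1163]
ee_rot: [-179.9, 0.2, -1.3]
force: [1.3, -0.6, -1.0]
grip_width: 0.554
finger_force: 41.8
```

>>> carry_out:
  commands:
    - [0,0,-5,0,3.5]
    - [0,0,-5,0,3.5]

```text
time: 17.23
eef_pos: [0.5847, -0.2417, 0.1713]
ee_rot: [179.8, -0.3, -1.3]
force: [0.4, -0.2, -1.4]
grip_width: 0.555
finger_force: 42.1
```

```bash
python3 -c "
from h import *
goto((.637,.005,.175),3)"
```

```text
tcp [ 0.5847 -0.2417  0.1713] [179.84  -0.34  -1.27] t 17.225 w 0.555 f [ 0.4 -0.2 -1.4] 42.112024426460266
-> [  4.68 -24.78  -0.41] spin -4.3
```

>>> carry_out:
  commands:
    - [1,-5,0,0,3.5]
    - [2,-10,0,-2,3.5]
    - [3,-15,0,-4.3,3.5]
    - [4,-20,0,-4.3,3.5]
    - [4.7,-24.7,0,-4.3,3.5]

```text
time: 17.85
eef_pos: [0.6352, 0.0067, 0.1657]
ee_rot: [-180.0, 0.1, 3.0]
force: [0.4, -0.3, -1.7]
grip_width: 0.556
finger_force: 42.2
```

>>> carry_out:
  commands:
    - [0,0,3,0,3.5]
    - [0,0,8,0,3.5]
    - [0,0,11,0,3.5]
    - [0,0,12,0,3.5]
    - [0,0,12,0,3.5]

```text
time: 18.48
eef_pos: [0.6354, 0.0049, 0.0468]
ee_rot: [-180.0, 0.1, 3.0]
force: [0.5, 1.0, -1.6]
grip_width: 0.558
finger_force: 42.1
```

>>> carry_out:
  commands:
    - [0,0,0,0,3.5]
    - [0,0,0,0,3.5]

```text
time: 18.73
eef_pos: [0.6363, 0.0049, 0.0484]
ee_rot: [180.0, -0.1, 3.0]
force: [0.3, -0.0, -2.3]
grip_width: 0.56
finger_force: 42.1
```

>>> carry_out:
  commands:
    - [0,0,0.4,0,3.5]
    - [0,0,0.7,0,3.5]
    - [0,0,0.85,0,3.5]
    - [0,0,0.95,0,3.5]
    - [0,0,0.95,0,3.5]

```text
time: 19.35
eef_pos: [0.6357, 0.0049, 0.0382]
ee_rot: [-180.0, 0.0, 3.0]
force: [-2.7, -0.2, 5.0]
grip_width: 0.555
finger_force: 42.8
```

>>> carry_out:
  commands:
    - [0,0,0.05,0,3.5]
    - [0,0,0.1,0,3.5]
    - [0,0,0.1,0,3.5]

```text
time: 19.73
eef_pos: [0.6357, 0.005, 0.0382]
ee_rot: [180.0, -0.0, 3.0]
force: [-8.6, 1.0, 15.4]
grip_width: 0.556
finger_force: 44.3
```

>>> carry_out:
  commands:
    - [0,0,-0.1,0,5]
    - [0,0,-0.1,0,5.6]
    - [0,0,-0.1,0,7]
    - [0,0,-0.1,0,8.5]
    - [0,0,-0.1,0,8.5]

```text
time: 20.35
eef_pos: [0.6357, 0.0049, 0.0377]
ee_rot: [-180.0, 0.0, 3.0]
force: [0.4, -0.9, 0.6]
grip_width: 0.995
finger_force: 0.0
```

>>> carry_out:
  commands:
    - [0,0,-1,0,8.5]
    - [0,0,-6,0,8.5]
    - [0,0,-12,0,8.5]
    - [-3,3,-14,0,8.5]
    - [-6,8,-15,0,8.5]

```text
time: 20.98
eef_pos: [0.5798, -0.0782, 0.1901]
ee_rot: [180.0, -0.2, 3.2]
force: [-0.1, -0.4, -0.4]
grip_width: 0.996
finger_force: 0.0
```

```bash
python3 -c "
from h import *
print(observe()['joint_positions'].round(1))
goto((.5285,-.241,.19),-91.2)
s=snapshot('top');cv2.imwrite('pics/t2.png',s['img'][:,:,::-1])"
```

```text
[-12.2  26.1  91.8   0.   61.9  74.6]
tcp [ 0.5798 -0.0782  0.1901] [ 1.7996e+02 -1.7000e-01  3.1600e+00] t 20.975 w 0.996 f [-0.1 -0.4 -0.4] 0.0
-> [-6.02 15.97  0.  ] spin 94.4
```

View pics/t2.png

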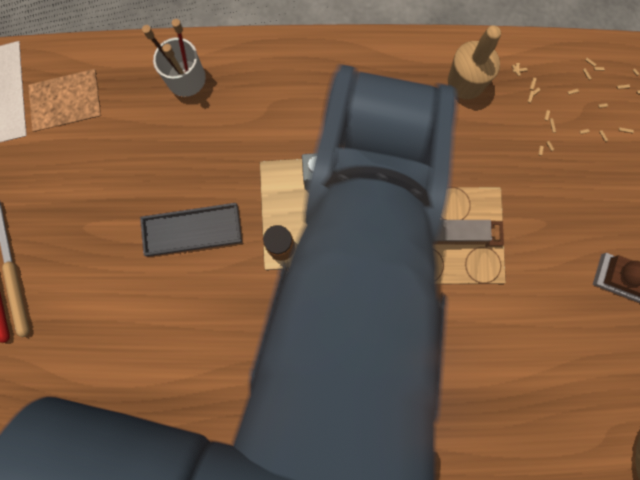

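The jar stands on the board at (279,240), the tin's edge shows at (308,170), and the stone is still in the dock. I'll turn the other way (yaw +88.8) to keep joint 6 well inside its range.

>>> carry_out:
  commands:
    - [-1,4,0,-10,8.5]
    - [-3,8,0,-20,8.5]
    - [-5,12,0,-30,8.5]
    - [-6,16,0,-40,8.5]
    - [-6,16,0,-50,8.5]

```text
time: 21.65
eef_pos: [0.5279, -0.2436, 0.1885]
ee_rot: [179.9, 0.0, 53.2]
force: [0.5, 0.8, 0.1]
grip_width: 0.997
finger_force: 0.0
```

>>> carry_out:
  commands:
    - [0,0,0,-10,8.5]
    - [0,0,0,-20,8.5]
    - [0,0,0,-30,8.5]
    - [0,0,0,-35.6,8.5]
    - [0,0,0,-35.6,8.5]

```text
time: 22.28
eef_pos: [0.5286, -0.2411, 0.1883]
ee_rot: [180.0, 0.0, 88.6]
force: [-1.0, 0.4, 0.3]
grip_width: 0.997
finger_force: 0.0
```

```bash
python3 -c "
from h import *
goto((.5285,-.241,.026),88.8)
s=snapshot('wrist');cv2.imwrite('pics/w5.png',s['img'][:,:,::-1])"
```

```text
tcp [ 0.5286 -0.2411  0.1883] [1.7997e+02 1.0000e-02 8.8580e+01] t 22.275 w 0.997 f [-1.   0.4  0.3] 0.0
-> [ 1.000e-02 -2.000e-02  1.623e+01] spin -0.2
```

View pics/w5.png

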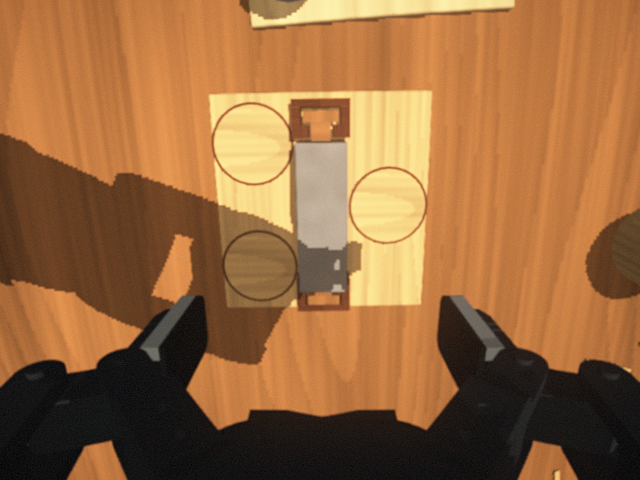

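The stone is centred at column 321, parallel to the tool, and all the marks are clear. The ring centres are at about (252,144), (260,266) and (388,205).

```bash
python3 -c "
from h import *
s=snapshot('wrist')
for n,p in dict(jar=(252.5,144),can=(260,266),tin=(388,205)).items(): print(n,onz(s,p,.008).round(4))
print(onz(s,(297,220),.058),onz(s,(348,220),.058))"
```

```text
jar [ 0.4744 -0.1875  0.008 ]
can [ 0.4734 -0.292   0.008 ]
tin [ 0.5843 -0.2404  0.008 ]
[ 0.51110352 -0.23913549  0.058     ] [ 0.54753453 -0.24006715  0.058     ]
```

>>> carry_out:
  commands:
    - [0,0,4,0,8.5]
    - [0,0,9,0,8.5]
    - [0,0,13,0,8.5]
    - [0,0,16,0,8.5]
    - [0,0,16,0,8.5]

```text
time: 23.0
eef_pos: [0.5275, -0.2405, 0.0262]
ee_rot: [-179.8, -0.1, 88.5]
force: [-0.5, 0.6, 0.4]
grip_width: 0.992
finger_force: 0.0
```

>>> carry_out:
  commands:
    - [0,0,0,0,8.5]
    - [0,0,0,0,8.5]

```text
time: 23.25
eef_pos: [0.5293, -0.2414, 0.0293]
ee_rot: [179.9, 0.1, 88.6]
force: [-0.3, 0.2, -0.1]
grip_width: 0.991
finger_force: 0.0
```

>>> carry_out:
  commands:
    - [0,0,0.1,0.2,5]
    - [0,0,0.1,0.2,4.2]
    - [0,0,0.1,0.2,3.8]
    - [0,0,0.1,0.2,3.4]
    - [0,0,0.1,0.2,2.6]
  force: 50

```text
time: 23.88
eef_pos: [0.5287, -0.2412, 0.0271]
ee_rot: [180.0, 0.0, 88.4]
force: [-0.7, -0.0, 5.4]
grip_width: 0.413
finger_force: 50.9
```

>>> carry_out:
  commands:
    - [0,0,0,0,2.6]
    - [0,0,0,0,2.6]
    - [0,0,0,0,2.6]
    - [0,0,0,0,2.6]

```text
time: 24.38
eef_pos: [0.5287, -0.2412, 0.0271]
ee_rot: [180.0, 0.0, 88.4]
force: [-1.2, 0.8, 5.3]
grip_width: 0.412
finger_force: 50.9
```

Gripped with no side load. Now I'll lift straight up slowly.

>>> carry_out:
  commands:
    - [0,0,-0.4,0,2.6]
    - [0,0,-0.9,0,2.6]
    - [0,0,-1.5,0,2.6]
    - [0,0,-2.1,0,2.6]
    - [0,0,-2.7,0,2.6]

```text
time: 25.0
eef_pos: [0.5285, -0.2411, 0.0542]
ee_rot: [180.0, 0.0, 88.4]
force: [-0.3, 1.2, -3.8]
grip_width: 0.412
finger_force: 50.1
```

>>> carry_out:
  commands:
    - [0,0,-1,0,2.6]
    - [0,0,-5,0,2.6]
    - [0,0,-10,0,2.6]
    - [0,0,-13,0,2.6]
    - [0,0,-13,0,2.6]

```text
time: 25.62
eef_pos: [0.5294, -0.2415, 0.1861]
ee_rot: [179.8, 0.1, 88.4]
force: [0.8, 0.6, -5.0]
grip_width: 0.411
finger_force: 51.2
```

```bash
python3 -c "
from h import *
T=snapshot('top');S=snapshot('side')
goto((.539,.232,.185),96)
def quad(c): return cv2.approxPolyDP(cv2.convexHull(c),0.04*cv2.arcLength(c,True),True)[:,0]
qt=quad(blob(T,(130,195,252,265),(0,0,0),(179,70,110)));qs=quad(blob(S,(280,320,345,440),(0,0,0),(179,90,110)))
print(qt.tolist(),qs.tolist())
# same world order: top (near-right,...) -> match by x,y
W=np.array([onz(T,p,.018) for p in qt]);V=np.array([onz(S,p,.018) for p in qs])
print(W.round(3),V.round(3),W.mean(0),V.mean(0))
for i,w in enumerate(W):
    j=np.argmin(np.linalg.norm(V-w,axis=1));print(tri(T,qt[i],S,qs[j]))
"
```

```text
tcp [ 0.528  -0.2408  0.1828] [-1.7994e+02 -3.0000e-02  8.8430e+01] t 25.725 w 0.416 f [ 0.1  0.2 -4.6] 51.16380035877228
-> [47.29 -0.2  -0.19] spin -7.6
[[236, 205], [239, 242], [144, 254], [141, 217]] [[331, 327], [339, 430], [293, 433], [290, 329]]
[[0.582 0.15  0.018]
 [0.515 0.143 0.018]
 [0.493 0.314 0.018]
 [0.561 0.323 0.018]] [[0.517 0.141 0.018]
 [0.491 0.316 0.018]
 [0.559 0.328 0.018]
 [0.584 0.152 0.018]] [0.53776365 0.2325654  0.018     ] [0.53744402 0.23419901 0.018     ]
(array([0.58319681, 0.15009808, 0.01524123]), np.float64(0.0013682226941511215))
(array([0.51550149, 0.14253537, 0.01987869]), np.float64(0.0021253839741530406))
(array([0.49235373, 0.31528621, 0.01574169]), np.float64(0.002799961366650789))
(array([0.56048797, 0.32515922, 0.01243833]), np.float64(0.0031438219719553697))
```

The tray centre is (0.538, 0.233) with yaw 7.4° in both views, rim height about 0.016. I'll carry the stone there at safe height.

>>> carry_out:
  commands:
    - [5,0,0,0,2.6]
    - [10.5,0,0,0,2.6]
    - [16,0,0,0,2.6]
    - [21.5,0,0,0,2.6]
    - [27,0,0,0,2.6]

```text
time: 26.35
eef_pos: [0.5349, 0.0306, 0.1819]
ee_rot: [-179.8, 0.0, 88.4]
force: [0.5, 0.3, -3.5]
grip_width: 0.412
finger_force: 51.0
```

>>> carry_out:
  commands:
    - [5.5,0,0,-3,2.6]
    - [11,0,0,-6,2.6]
    - [16,0,0,-8.5,2.6]
    - [19,0,0,-8.5,2.6]
    - [19,0,0,-8.5,2.6]

```text
time: 26.98
eef_pos: [0.5401, 0.2203, 0.1816]
ee_rot: [-179.8, 0.0, 97.1]
force: [0.5, -0.9, -3.9]
grip_width: 0.412
finger_force: 51.0
```

```bash
python3 -c "
from h import *
goto((.538,.233,.06),97)"
```

```text
tcp [0.5401 0.2203 0.1816] [-1.7983e+02  2.0000e-02  9.7070e+01] t 26.975 w 0.412 f [ 0.5 -0.9 -3.9] 51.001405119895935
-> [ 1.290e+00 -1.000e-02  1.216e+01] spin 0.1
```

>>> carry_out:
  commands:
    - [1.3,0,3,0,2.6]
    - [1.3,0,7,0,2.6]
    - [1.3,0,10,0,2.6]
    - [1.3,0,12,0,2.6]
    - [1.3,0,12,0,2.6]

```text
time: 27.6
eef_pos: [0.5382, 0.2303, 0.0614]
ee_rot: [-179.7, 0.1, 96.9]
force: [-0.9, -0.9, -3.3]
grip_width: 0.409
finger_force: 50.8
```

```bash
python3 -c "
from h import *
s=snapshot('wrist');goto((.538,.233,.06),97)
cv2.imwrite('pics/w6.png',s['img'][:,:,::-1])
c=[np.array(Ro.from_euler('z',7.4,degrees=True).apply(v))+[.538,.233,0] for v in ((.036,.089,.018),(.036,-.089,.018),(-.036,-.089,.018),(-.036,.089,.018))]
print(proj(s,c).round(0).tolist())"
```

```text
tcp [0.539  0.2307 0.0629] [-1.7987e+02  3.0000e-02  9.6890e+01] t 27.65 w 0.413 f [ 0.1  0.1 -3.5] 50.8563432097435
-> [ 0.24 -0.08  0.29] spin -0.1
[[402.0, 70.0], [387.0, 406.0], [260.0, 406.0], [240.0, 71.0]]
```

View pics/w6.png

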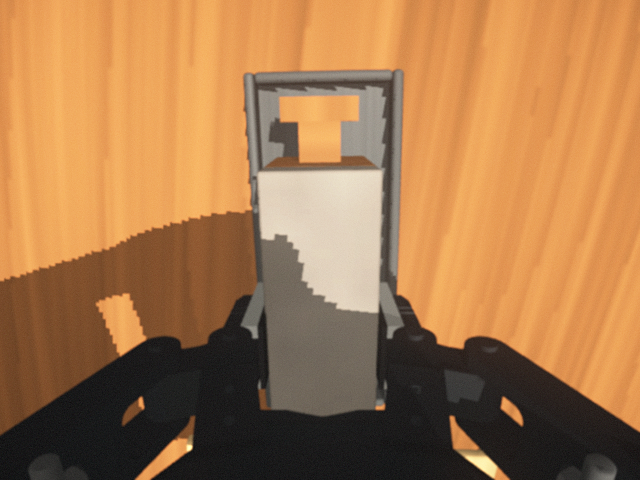

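The tray rim is at columns 246–401 with its far end at row 72, and the stone with its tongue (279–358) sits inside it laterally. That matches the prediction within 3 px. I'll nudge 2 mm along and lower.

>>> carry_out:
  commands:
    - [0.2,0.1,0.5,-0.2,2.6]
    - [0.2,0.1,1.5,-0.2,2.6]
    - [0.2,0.1,2.4,-0.2,2.6]
    - [0.2,0.1,3,-0.2,2.6]
    - [0.2,0.1,3,-0.2,2.6]

```text
time: 28.28
eef_pos: [0.5401, 0.2337, 0.0332]
ee_rot: [-179.9, 0.0, 97.1]
force: [0.3, -0.5, -4.1]
grip_width: 0.415
finger_force: 51.0
```

>>> carry_out:
  commands:
    - [0,0,0.1,0,2.6]
    - [0,0,0.3,0,2.6]
    - [0,0,0.4,0,2.6]
    - [0,0,0.5,0,2.6]
    - [0,0,0.5,0,2.6]

```text
time: 28.9
eef_pos: [0.5403, 0.2337, 0.0287]
ee_rot: [-180.0, 0.0, 97.1]
force: [0.2, 0.7, -3.9]
grip_width: 0.409
finger_force: 51.0
```

>>> carry_out:
  commands:
    - [0,0,0.1,0,2.6]
    - [0,0,0.2,0,2.6]
    - [0,0,0.2,0,2.6]

```text
time: 29.28
eef_pos: [0.5403, 0.2337, 0.0267]
ee_rot: [-180.0, 0.0, 97.1]
force: [-0.1, 0.0, -3.3]
grip_width: 0.411
finger_force: 51.0
```

>>> carry_out:
  commands:
    - [0,0,0.1,0,2.6]
    - [0,0,0.15,0,2.6]
    - [0,0,0.2,0,2.6]
    - [0,0,0.25,0,2.6]
    - [0,0,0.25,0,2.6]

```text
time: 29.9
eef_pos: [0.5403, 0.2338, 0.0242]
ee_rot: [-180.0, 0.0, 97.1]
force: [-0.5, -0.1, -4.1]
grip_width: 0.413
finger_force: 51.0
```

>>> carry_out:
  commands:
    - [0,0,0.05,0,2.6]
    - [0,0,0.1,0,2.6]
    - [0,0,0.1,0,2.6]

```text
time: 30.28
eef_pos: [0.5404, 0.2338, 0.0241]
ee_rot: [180.0, -0.0, 97.1]
force: [-4.1, -2.3, 6.7]
grip_width: 0.413
finger_force: 52.4
```

Contact at exactly the expected height. I'll release.

>>> carry_out:
  commands:
    - [0,0,0,0,3.8]
    - [0,0,-0.1,0,4.4]
    - [0,0,-0.1,0,6]
    - [0,0,-0.1,0,8.5]
    - [0,0,-0.1,0,8.5]

```text
time: 30.9
eef_pos: [0.5403, 0.2338, 0.0242]
ee_rot: [-180.0, -0.0, 97.1]
force: [-0.2, 0.2, 1.3]
grip_width: 0.996
finger_force: 0.0
```

>>> carry_out:
  commands:
    - [0,0,-0.3,0,8.5]
    - [0,0,-0.6,0,8.5]
    - [0,0,-5,0,8.5]
    - [0,0,-11,0,8.5]
    - [-4,0,-16,5,8.5]

```text
time: 31.52
eef_pos: [0.5452, 0.196, 0.1856]
ee_rot: [179.9, -0.0, 92.2]
force: [1.5, -0.3, -0.2]
grip_width: 0.994
finger_force: 0.0
```

```bash
python3 -c "
from h import *
goto((.45,.02,.24),3)
s=snapshot('top');S=snapshot('side');cv2.imwrite('pics/tt3.png',np.vstack([s['img'][130:330,120:400],S['img'][210:450,220:500]])[:,:,::-1])"
```

```text
tcp [0.5452 0.196  0.1856] [ 1.7989e+02 -4.0000e-02  9.2190e+01] t 31.525 w 0.994 f [ 1.5 -0.3 -0.2] 0.0
-> [-17.22 -10.18  -5.47] spin 89.2
```

View pics/tt3.png

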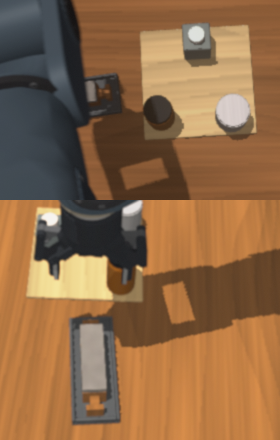

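The stone lies flat in the tray lengthways and all three containers stand on the board. Next I'll fetch the jar, using its known pose (0.509, 0.0687).

>>> carry_out:
  commands:
    - [-3,-1,0,10,8.5]
    - [-6,-2,0,20,8.5]
    - [-9,-3,0,30,8.5]
    - [-12.5,-4.1,0,40,8.5]
    - [-12.5,-4.1,0,50,8.5]

```text
time: 32.25
eef_pos: [0.5081, 0.067, 0.1827]
ee_rot: [-180.0, 0.0, 41.7]
force: [-0.3, 0.3, -0.5]
grip_width: 0.999
finger_force: 0.0
```

>>> carry_out:
  commands:
    - [0,0,0,10,8.5]
    - [0,0,0,20,8.5]
    - [0,0,0,30,8.5]
    - [0,0,0,39.2,8.5]
    - [0,0,0,39.2,8.5]

```text
time: 32.88
eef_pos: [0.5086, 0.0688, 0.1827]
ee_rot: [-180.0, 0.0, 3.0]
force: [-0.1, 0.2, -0.6]
grip_width: 0.995
finger_force: 0.0
```

>>> carry_out:
  commands:
    - [0,0,3,0,8.5]
    - [0,0,5,0,8.5]
    - [0,0,5,0,8.5]
    - [0,0,5,0,8.5]

```text
time: 33.38
eef_pos: [0.5092, 0.0687, 0.1337]
ee_rot: [-180.0, -0.0, 3.0]
force: [-0.4, -0.7, 0.3]
grip_width: 0.995
finger_force: 0.0
```

```bash
python3 -c "
from h import *
goto((.509,.0687,.0455),3)"
```

```text
tcp [0.5092 0.0687 0.1337] [-1.80e+02 -4.00e-02  3.03e+00] t 33.375 w 0.995 f [-0.4 -0.7  0.3] 0.0
-> [-0.03 -0.    8.82] spin 0.0
```

>>> carry_out:
  commands:
    - [0,0,3,0,8.5]
    - [0,0,6,0,8.5]
    - [0,0,8,0,8.5]
    - [0,0,8.8,0,8.5]
    - [0,0,8.8,0,8.5]

```text
time: 34.0
eef_pos: [0.5092, 0.0686, 0.0456]
ee_rot: [-180.0, -0.0, 3.0]
force: [0.2, 0.3, -0.3]
grip_width: 0.995
finger_force: 0.0
```

>>> carry_out:
  commands:
    - [0,0,0,0,3.5]
    - [0,0,0,0,3.5]
    - [0,0,0,0,3.5]
    - [0,0,0,0,3.5]
    - [0,0,0,0,3.5]
  force: 40

```text
time: 34.62
eef_pos: [0.5093, 0.0687, 0.046]
ee_rot: [-180.0, -0.1, 2.9]
force: [-1.5, 0.9, 8.0]
grip_width: 0.572
finger_force: 40.5
```

>>> carry_out:
  commands:
    - [0,0,0,0,3.5]
    - [0,0,-0.3,0,3.5]
    - [0,0,-3,0,3.5]
    - [0,0,-8,0,3.5]
    - [0,0,-13,0,3.5]

```text
time: 35.25
eef_pos: [0.5084, 0.0685, 0.1764]
ee_rot: [-180.0, 0.1, 2.9]
force: [0.9, -0.8, -2.4]
grip_width: 0.577
finger_force: 42.5
```

```bash
python3 -c "
from h import *
goto((.4755,-.1895,.175),-1.3)"
```

```text
tcp [0.5084 0.0685 0.1764] [-1.80e+02  5.00e-02  2.93e+00] t 35.25 w 0.577 f [ 0.9 -0.8 -2.4] 42.487308494746685
-> [-4.6  25.6   0.15] spin 4.2
```

>>> carry_out:
  commands:
    - [-1,5,0,0,3.5]
    - [-2,11,0,2,3.5]
    - [-3.5,17,0,4.2,3.5]
    - [-4.6,22.5,0,4.2,3.5]
    - [-4.6,25.6,0,4.2,3.5]

```text
time: 35.88
eef_pos: [0.475, -0.1917, 0.1752]
ee_rot: [180.0, 0.0, -1.4]
force: [0.5, -0.2, -3.6]
grip_width: 0.574
finger_force: 42.5
```

>>> carry_out:
  commands:
    - [0,0,3,0,3.5]
    - [0,0,8,0,3.5]
    - [0,0,10.5,0,3.5]
    - [0,0,11.3,0,3.5]
    - [0,0,11.3,0,3.5]

```text
time: 36.5
eef_pos: [0.4761, -0.1895, 0.0624]
ee_rot: [-180.0, 0.0, -1.3]
force: [-0.3, -0.2, -2.1]
grip_width: 0.574
finger_force: 42.5
```

>>> carry_out:
  commands:
    - [0,0,0,0,3.5]
    - [0,0,0,0,3.5]

```text
time: 36.75
eef_pos: [0.4764, -0.1896, 0.063]
ee_rot: [180.0, -0.1, -1.3]
force: [-0.6, 0.1, -3.6]
grip_width: 0.576
finger_force: 42.5
```

```bash
python3 -c "
from h import *
goto((.4755,-.1895,.046),-1.3)"
```

```text
tcp [ 0.4764 -0.1896  0.063 ] [ 1.7996e+02 -8.0000e-02 -1.2700e+00] t 36.75 w 0.576 f [-0.6  0.1 -3.6] 42.53196594770998
-> [-0.1  -0.01  1.7 ] spin 0.0
```

>>> carry_out:
  commands:
    - [-0.1,0,0.6,0,3.5]
    - [-0.1,0,1.1,0,3.5]
    - [-0.1,0,1.4,0,3.5]
    - [-0.1,0,1.6,0,3.5]
    - [-0.1,0,1.7,0,3.5]

```text
time: 37.38
eef_pos: [0.4751, -0.1894, 0.046]
ee_rot: [-180.0, 0.0, -1.3]
force: [-8.3, 4.8, 24.3]
grip_width: 0.576
finger_force: 44.7
```

>>> carry_out:
  commands:
    - [0,0,0,0,3.5]
    - [0,0,0.05,0,3.5]
    - [0,0,0.05,0,3.5]

```text
time: 37.75
eef_pos: [0.4751, -0.1894, 0.046]
ee_rot: [180.0, -0.0, -1.3]
force: [-8.4, 4.3, 21.5]
grip_width: 0.572
finger_force: 44.7
```

>>> carry_out:
  commands:
    - [0,0,-0.1,0,3.5]
    - [0,0,-0.1,0,5.1]
    - [0,0,-0.1,0,5.8]
    - [0,0,-0.1,0,8.5]
    - [0,0,-0.1,0,8.5]

```text
time: 38.38
eef_pos: [0.475, -0.1894, 0.0455]
ee_rot: [-180.0, 0.0, -1.3]
force: [0.6, -0.3, -0.2]
grip_width: 0.995
finger_force: 0.0
```

>>> carry_out:
  commands:
    - [0,0,-0.5,0,8.5]
    - [0,0,-3,0,8.5]
    - [0,0,-8,0,8.5]
    - [0,0,-13,0,8.5]
    - [1.5,-5,-13,-2,8.5]

```text
time: 39.0
eef_pos: [0.4928, -0.1417, 0.1796]
ee_rot: [179.8, -0.4, 0.5]
force: [0.7, 1.3, -0.9]
grip_width: 0.992
finger_force: 0.0
```

```bash
python3 -c "
from h import *
goto((.5102,-.0556,.12),3)"
```

```text
tcp [ 0.4928 -0.1417  0.1796] [179.82  -0.4    0.55] t 39.0 w 0.992 f [ 0.7  1.3 -0.9] 0.0
-> [ 1.78 -8.61  5.95] spin -2.5
```

>>> carry_out:
  commands:
    - [1,-4,0,-2.5,8.5]
    - [1.8,-8.6,1,-2.5,8.5]
    - [1.8,-8.6,4,-2.5,8.5]
    - [1.8,-8.6,6,-2.5,8.5]
    - [1.8,-8.6,6,-2.5,8.5]

```text
time: 39.62
eef_pos: [0.5073, -0.0533, 0.1148]
ee_rot: [-180.0, 0.1, 3.2]
force: [0.0, -1.0, 0.1]
grip_width: 0.997
finger_force: 0.0
```

>>> carry_out:
  commands:
    - [0,0,0,0,8.5]
    - [0,0,0,0,8.5]

```text
time: 39.88
eef_pos: [0.5085, -0.0538, 0.1165]
ee_rot: [180.0, -0.1, 3.2]
force: [-0.2, -0.8, 0.4]
grip_width: 0.994
finger_force: 0.0
```

```bash
python3 -c "
from h import *
goto((.5102,-.0556,.0375),3)"
```

```text
tcp [ 0.5085 -0.0538  0.1165] [ 1.7998e+02 -9.0000e-02  3.2100e+00] t 39.875 w 0.994 f [-0.2 -0.8  0.4] 0.0
-> [0.15 0.19 7.9 ] spin 0.2
```

>>> carry_out:
  commands:
    - [0.15,0.2,3,0.2,8.5]
    - [0.15,0.2,6,0.2,8.5]
    - [0.15,0.2,7.5,0.2,8.5]
    - [0.15,0.2,7.9,0.2,8.5]
    - [0.15,0.2,7.9,0.2,8.5]

```text
time: 40.5
eef_pos: [0.5101, -0.0556, 0.0372]
ee_rot: [180.0, -0.0, 3.0]
force: [-0.6, 1.0, 0.3]
grip_width: 0.997
finger_force: 0.0
```

>>> carry_out:
  commands:
    - [0,0,0,0,4]
    - [0,0,0,0,4]
    - [0,0,0,0,4]
    - [0,0,0,0,4]
    - [0,0,0,0,4]

```text
time: 41.12
eef_pos: [0.51, -0.0556, 0.0375]
ee_rot: [180.0, -0.1, 3.0]
force: [-0.7, -1.0, 5.9]
grip_width: 0.673
finger_force: 41.8
```

>>> carry_out:
  commands:
    - [0,0,0,0,4]
    - [0,0,-0.3,0,4]
    - [0,0,-3,0,4]
    - [0,0,-8,0,4]
    - [0,0,-13.5,0,4]

```text
time: 41.75
eef_pos: [0.509, -0.0553, 0.1727]
ee_rot: [-180.0, 0.1, 3.0]
force: [1.2, 0.1, -3.9]
grip_width: 0.671
finger_force: 44.0
```

```bash
python3 -c "
from h import *
goto((.4733,-.293,.17),-1.2)"
```

```text
tcp [ 0.509  -0.0553  0.1727] [-1.7998e+02  8.0000e-02  3.0300e+00] t 41.75 w 0.671 f [ 1.2  0.1 -3.9] 43.995866775512695
-> [-4.82 23.55  0.27] spin 4.2
```

>>> carry_out:
  commands:
    - [-1,4.5,0,0,4]
    - [-2,9.5,0,2,4]
    - [-3.5,15,0,4.2,4]
    - [-4.8,20.5,0,4.2,4]
    - [-4.8,23.5,0,4.2,4]

```text
time: 42.38
eef_pos: [0.473, -0.295, 0.1716]
ee_rot: [-180.0, 0.0, -1.3]
force: [1.0, 1.8, -3.4]
grip_width: 0.67
finger_force: 44.3
```

>>> carry_out:
  commands:
    - [0,0,3,0,4]
    - [0,0,8,0,4]
    - [0,0,11,0,4]
    - [0,0,12,0,4]
    - [0,0,12,0,4]

```text
time: 43.0
eef_pos: [0.4742, -0.2927, 0.0518]
ee_rot: [-180.0, 0.0, -1.2]
force: [-0.2, -0.3, -2.7]
grip_width: 0.67
finger_force: 44.2
```

>>> carry_out:
  commands:
    - [0,0,0,0,4]
    - [0,0,0,0,4]

```text
time: 43.25
eef_pos: [0.4746, -0.293, 0.0527]
ee_rot: [179.9, -0.1, -1.2]
force: [-0.7, 0.6, -2.4]
grip_width: 0.671
finger_force: 44.2
```

```bash
python3 -c "
from h import *
goto((.4733,-.293,.0375),-1.2)"
```

```text
tcp [ 0.4746 -0.293   0.0527] [ 1.7994e+02 -8.0000e-02 -1.1700e+00] t 43.25 w 0.671 f [-0.7  0.6 -2.4] 44.15311932563782
-> [-0.13  0.    1.52] spin 0.0
```

>>> carry_out:
  commands:
    - [-0.1,0,0.6,0,4]
    - [-0.1,0,1,0,4]
    - [-0.1,0,1.3,0,4]
    - [-0.1,0,1.4,0,4]
    - [-0.1,0,1.45,0,4]

```text
time: 43.88
eef_pos: [0.473, -0.2925, 0.0375]
ee_rot: [-180.0, 0.0, -1.2]
force: [-4.4, 2.0, 9.9]
grip_width: 0.671
finger_force: 44.9
```

>>> carry_out:
  commands:
    - [0,0,0,0,4]
    - [0,0,0.05,0,4]
    - [0,0,0.05,0,4]

```text
time: 44.25
eef_pos: [0.473, -0.2925, 0.0375]
ee_rot: [-180.0, 0.0, -1.2]
force: [-5.5, 3.4, 12.0]
grip_width: 0.67
finger_force: 45.6
```

>>> carry_out:
  commands:
    - [0,0,-0.1,0,4]
    - [0,0,-0.1,0,6]
    - [0,0,-0.1,0,6.7]
    - [0,0,-0.1,0,8.5]
    - [0,0,-0.1,0,8.5]

```text
time: 44.88
eef_pos: [0.4731, -0.2927, 0.0375]
ee_rot: [180.0, -0.0, -1.2]
force: [-0.3, 0.2, 0.2]
grip_width: 0.994
finger_force: 0.0
```

>>> carry_out:
  commands:
    - [0,0,-0.5,0,8.5]
    - [0,0,-3,0,8.5]
    - [0,0,-8,0,8.5]
    - [0,0,-14,0,8.5]
    - [5,-3,-15,-2,8.5]

```text
time: 45.5
eef_pos: [0.5243, -0.2658, 0.1927]
ee_rot: [179.8, -0.3, 0.6]
force: [1.2, -0.1, -0.3]
grip_width: 0.997
finger_force: 0.0
```

>>> carry_out:
  commands:
    - [3,-5,0,-2.2,8.5]
    - [6,-10,0,-2.2,8.5]
    - [9,-15,0,-2.2,8.5]
    - [11,-20,0,-2.2,8.5]
    - [11,-24,0,-2.2,8.5]

```text
time: 46.12
eef_pos: [0.6309, -0.0199, 0.1877]
ee_rot: [-180.0, -0.0, 3.1]
force: [0.0, -0.7, -0.2]
grip_width: 0.993
finger_force: 0.0
```

```bash
python3 -c "
from h import *
goto((.6357,.005,.13),3)"
```

```text
tcp [ 0.6309 -0.0199  0.1877] [-1.80e+02 -3.00e-02  3.09e+00] t 46.125 w 0.993 f [ 0.  -0.7 -0.2] 0.0
-> [ 0.61 -2.46  5.77] spin 0.1
```

>>> carry_out:
  commands:
    - [0.6,-2.3,0,0.1,8.5]
    - [0.6,-2.3,3,0.1,8.5]
    - [0.6,-2.3,5.5,0.1,8.5]
    - [0.6,-2.3,5.5,0.1,8.5]
    - [0.6,-2.3,5.5,0.1,8.5]

```text
time: 46.75
eef_pos: [0.6355, 0.0011, 0.1338]
ee_rot: [180.0, -0.1, 2.9]
force: [0.0, -0.6, 0.3]
grip_width: 0.996
finger_force: 0.0
```

```bash
python3 -c "
from h import *
goto((.6357,.005,.038),3)"
```

```text
tcp [0.6355 0.0011 0.1338] [ 1.7999e+02 -8.0000e-02  2.9200e+00] t 46.75 w 0.996 f [ 0.  -0.6  0.3] 0.0
-> [ 0.02 -0.39  9.58] spin -0.1
```

>>> carry_out:
  commands:
    - [0,-0.4,3,0,8.5]
    - [0,-0.4,6,0,8.5]
    - [0,-0.4,8.5,0,8.5]
    - [0,-0.4,9.5,0,8.5]
    - [0,-0.4,9.5,0,8.5]

```text
time: 47.38
eef_pos: [0.6352, 0.0051, 0.0382]
ee_rot: [180.0, -0.0, 2.9]
force: [0.9, 0.1, -0.6]
grip_width: 0.996
finger_force: 0.0
```

>>> carry_out:
  commands:
    - [0,0,0,0,3.5]
    - [0,0,0,0,3.5]
    - [0,0,0,0,3.5]
    - [0,0,0,0,3.5]
    - [0,0,0,0,3.5]

```text
time: 48.0
eef_pos: [0.6354, 0.0051, 0.0386]
ee_rot: [180.0, -0.1, 2.9]
force: [-1.2, 0.3, 6.1]
grip_width: 0.553
finger_force: 42.1
```

>>> carry_out:
  commands:
    - [0,0,0,0,3.5]
    - [0,0,-0.3,0,3.5]
    - [0,0,-3,0,3.5]
    - [0,0,-8,0,3.5]
    - [0,0,-13.5,0,3.5]

```text
time: 48.62
eef_pos: [0.6341, 0.0052, 0.1734]
ee_rot: [-180.0, 0.1, 2.9]
force: [0.3, 0.2, -2.9]
grip_width: 0.559
finger_force: 41.8
```

```bash
python3 -c "
from h import *
goto((.5837,-.241,.17),-1.3)"
```

```text
tcp [0.6341 0.0052 0.1734] [-1.7999e+02  1.1000e-01  2.9200e+00] t 48.625 w 0.559 f [ 0.3  0.2 -2.9] 41.80025339126587
-> [-6.29 24.33  0.35] spin 4.2
```

>>> carry_out:
  commands:
    - [-1,4.5,0,0,3.5]
    - [-2.5,9.5,0,2,3.5]
    - [-4.5,15,0,4.2,3.5]
    - [-6.2,20.5,0,4.2,3.5]
    - [-6.3,24.3,0,4.2,3.5]

```text
time: 49.25
eef_pos: [0.583, -0.2429, 0.1726]
ee_rot: [-180.0, 0.0, -1.4]
force: [0.4, -0.1, -1.6]
grip_width: 0.559
finger_force: 42.0
```

>>> carry_out:
  commands:
    - [0,0,3,0,3.5]
    - [0,0,8,0,3.5]
    - [0,0,11,0,3.5]
    - [0,0,12,0,3.5]
    - [0,0,12,0,3.5]

```text
time: 49.88
eef_pos: [0.5844, -0.2407, 0.0528]
ee_rot: [-180.0, 0.0, -1.3]
force: [0.6, 0.2, -1.8]
grip_width: 0.553
finger_force: 41.9
```

>>> carry_out:
  commands:
    - [0,0,0,0,3.5]
    - [0,0,0,0,3.5]

```text
time: 50.12
eef_pos: [0.5849, -0.2409, 0.0538]
ee_rot: [180.0, -0.1, -1.3]
force: [-0.4, 0.1, -2.8]
grip_width: 0.559
finger_force: 41.9
```

```bash
python3 -c "
from h import *
goto((.5837,-.241,.0385),-1.3)"
```

```text
tcp [ 0.5849 -0.2409  0.0538] [ 1.7995e+02 -1.0000e-01 -1.2700e+00] t 50.125 w 0.559 f [-0.4  0.1 -2.8] 41.8956059217453
-> [-0.12  0.01  1.53] spin 0.0
```

>>> carry_out:
  commands:
    - [-0.1,0,0.6,0,3.5]
    - [-0.1,0,1,0,3.5]
    - [-0.1,0,1.3,0,3.5]
    - [-0.1,0,1.4,0,3.5]
    - [-0.1,0,1.45,0,3.5]

```text
time: 50.75
eef_pos: [0.5832, -0.2407, 0.0386]
ee_rot: [-180.0, 0.0, -1.3]
force: [-5.5, 2.1, 9.5]
grip_width: 0.559
finger_force: 43.1
```

>>> carry_out:
  commands:
    - [0,0,0,0,3.5]
    - [0,0,0.05,0,3.5]
    - [0,0,0.05,0,3.5]

```text
time: 51.12
eef_pos: [0.5832, -0.2407, 0.0386]
ee_rot: [-180.0, 0.0, -1.3]
force: [-5.8, 2.1, 10.7]
grip_width: 0.556
finger_force: 43.5
```

>>> carry_out:
  commands:
    - [0,0,-0.1,0,3.5]
    - [0,0,-0.1,0,5.1]
    - [0,0,-0.1,0,5.8]
    - [0,0,-0.1,0,8.5]
    - [0,0,-0.1,0,8.5]

```text
time: 51.75
eef_pos: [0.5833, -0.2407, 0.0385]
ee_rot: [180.0, -0.0, -1.3]
force: [0.6, 0.1, -0.3]
grip_width: 1.001
finger_force: 0.0
```

>>> carry_out:
  commands:
    - [0,0,-0.5,0,8.5]
    - [0,0,-3,0,8.5]
    - [0,0,-8,0,8.5]
    - [0,0,-14,0,8.5]
    - [0,0,-20,0,8.5]

```text
time: 52.38
eef_pos: [0.583, -0.2406, 0.2409]
ee_rot: [180.0, -0.0, -1.3]
force: [0.5, -0.2, 0.2]
grip_width: 1.0
finger_force: 0.0
```

>>> carry_out:
  commands:
    - [-3,-5,-2,0,8.5]
    - [-6,-10,-4,0,8.5]
    - [-9,-14,-4,0,8.5]
    - [-12,-14,-4,0,8.5]
    - [-12,-14,-4,0,8.5]

```text
time: 53.0
eef_pos: [0.4653, -0.0976, 0.2793]
ee_rot: [180.0, -0.0, -1.2]
force: [1.0, -0.2, 0.8]
grip_width: 0.993
finger_force: 0.0
```

>>> carry_out:
  commands:
    - [0,0,0,0,8.5]
    - [0,0,0,0,8.5]
    - [0,0,0,0,8.5]

```text
time: 53.38
eef_pos: [0.4667, -0.0982, 0.2783]
ee_rot: [-180.0, 0.0, -1.3]
force: [-0.8, 0.4, 0.8]
grip_width: 0.993
finger_force: 0.0
```

```bash
python3 -c "
from h import *
goto((.5,-.24,.3),-1.2)
T=snapshot('top');S=snapshot('side');cv2.imwrite('pics/t9.png',np.hstack([T['img'][120:420,120:520],S['img'][100:400,230:430]])[:,:,::-1])"
```

```text
tcp [ 0.4667 -0.0982  0.2783] [-1.7999e+02  3.0000e-02 -1.2900e+00] t 53.375 w 0.993 f [-0.8  0.4  0.8] 0.0
-> [ 3.64 14.1  -2.17] spin -0.1
```

View pics/t9.png

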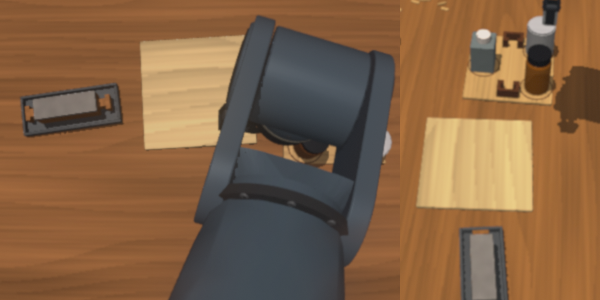

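The jar lid at side (369,156), cap at (313,134) and can at (371,124) are back at their starting pixels. The stone lies flat in the tray and the gripper is clear of everything, so I'll hand the job in.

```bash
python3 -c "
from cell import *
print(finish_job())"
```

```text
the job is handed in; nothing more can be done
None
```

The honing stone lies flat in the steel tray, the jar, can and square tin stand back on their starting spots on the dock, and the job is handed in; the hand-in returned no verdict.

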